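# Load a sample cartridge into a heater bore, edge first

### The arm

A 6-joint arm with a two-finger parallel gripper is mounted at the origin on the work surface. World frame = base frame: x ahead of the robot, y to its left, z up, the work surface at z = 0. Lengths are in mm, angles in rad, forces in N, time in s.
With the tool pointing down it reaches from about 350 to 1000 mm from the base axis. Payload 7.1 kg.
Tool frame: the origin (TCP) lies midway between the tips of the shut fingers; the grasp point (between the pads) lies 19 mm behind it (robot.tcp_to_grasp is the distance from the TCP to the grasp point, in mm); z points along the fingers, y is the line along which they close (so a half turn about z gives the same grasp; the last joint's range is limited). The gripper opens to 85 mm and grips with 20 to 120 N. Pads are 22 mm wide; open, the fingers measure 114 mm over their backs; the gripper's body (76 mm by 85 mm) begins 54 mm behind the grasp point. The pads swing forward as they close: fully open they stand 13 mm farther back than shut.
Start: joints at [-1.251, 0.423, 1.63, -0, 1.089, -0.019], TCP at [207.739, -589.448, 231.319] pointing down, gripper open.
Joint ranges: [-3, 3], [-0.9, 2.11], [0.09, 2.58], [-1.31, 4.45], [0.11, 2.69], [-2.54, 2.54]. Speed limits (rad/s): [2.39, 2.39, 3.01, 3.14, 3.14, 3.14].

### API

Orientations are given as a unit quaternion [x, y, z, w].
In Python, from cell import robot gives the robot as it stands. The module is installed in compiled form; this text tells all that it offers.
- The arm moves only by the shell command python3 -m jog 'ROWS' [FORCE]. ROWS is JSON, a list that holds one entry, the list of rows, each a list of 7 numbers: the shift along the tool's x, y, z in m, then the turn, a rotation vector about the tool's x, y, z in rad, then the closure in counts, from 0 (fully open) to 255 (shut). In form: [[[tx, ty, tz, rx, ry, rz, fingers], ...]]. A call has 1 to 20 rows; each row shifts and turns the commanded pose from where the row before left it, along the tool's axes as they then stand; what a row does not reach is not made up. A row lasts 1/10 s, in which the tool goes at most 50 mm and 8.59 degrees, less where a joint would pass 70% of its speed; a pose out of reach is approached as far as the arm can. A call is refused whole if a number of a shift passes 0.05 or a number of a turn 0.15, either way. A call with a gripper value outside its range is refused whole. The fingers move at their own pace and stop on an object; FORCE is the grip in N (left out, the last holds). Time passes only in rows, so rows that do not move let the fingers close. It gives the time, the measured TCP pose, the force, the opening and the grip force at its end, in the units of the state.
- robot.state(): the state, without advancing time (a new reading comes with each control period).
- robot.grab_frame(name): name is "scene" or "top" or "wrist"; returns the picture (400x640x3 uint8, blue, green, red); there is no depth.
- robot.calibration(name): a dict with "vfov" (degrees; the focal length in pixels is half the picture's height over the tangent of half this angle, whatever the lens; pixels are square), "cx", "cy" (the principal point, pixels), "dist" ([k1, k2, p1, p2, k3] as OpenCV has them; the pictures are not rectified), "R" (3x3) and "t" (3): a world point X has camera coordinates R X + t; the wrist camera has in their place "hand_eye" (4x4, takes a point from camera to tool coordinates, whose origin is the TCP and whose axes are the flange's). Camera axes: x right, y down, z forward; pixel columns grow to the right and rows downward; lengths in mm; the calibration is good to about 2 mm. A picture is of the moment at which its call begins: read the wrist's pose just before it. calibration takes no time and is no camera call.
- robot.sign_off(): hands the job in; it is judged then, once.
The state is a dict: "t": time; "qpos": joint angles; "joint_vel": joint speeds; "joint_efforts": joint torques, N m; "ee_pos": TCP position; "orientation": TCP orientation; "ft_force": force on the tool from outside, world axes, zero at the start; "wrist_torque": the same for the moment, N m; "grip_width": finger opening in mm; "gripper_force": force on a finger pad.
Only numpy, scipy, OpenCV 4.12 (cv2) and the standard library are available. Lean on these libraries where they do the work, as an engineer would, in place of code of your own. Each camera call takes 0.05 s, during which the arm holds its last target. There are 200 camera calls.

### The job

Take the sample cartridge (the one with the long, plain stem) out of the white rack and load it into the bore of the heater: the bore is tight and lies off the liner's middle, to an unmeasured side, so tip the leaning cartridge's foot into it edge-first, feel for the wall, then straighten it and slide it gently home until its flange rests on the liner. Let go of it there, never forcing it, and leave the other two parts in the rack and the beaker and the bottle standing.

Things in the scene. Friction and masses are not known exactly. Their poses are not given: they have to be found in the camera images.
- cartridge_center (a point): the sample cartridge: stainless steel, round, 115 mm tall, 0.17 to 0.34 kg. From its foot up: a shaft 20 mm in diameter, 60 mm long; a flange 32 mm in diameter, 6 mm thick; a plain round stem 16 mm in diameter, 49 mm long, to grip it by. It starts upright in any of the rack's holes. Point on its axis, half-way up (57.5 mm above the foot); z axis from foot to stem.
- cartridge_foot (a point): the centre of the cartridge's flat foot, on its axis at its very bottom; the foot's rim has a 1.5 mm chamfer
- heater: fixed grey housing, 140 x 140 mm, 75 mm high, with a square well 75 mm wide in its middle; origin at the centre of its underside. In the well, on its middle, stands an eccentric liner: a square stainless block, 50 x 50 mm, rising to 80 mm (5 mm proud), clamped at any angle about the upright axis through the origin. It does not give when pushed.
- heater_mouth (a point): 80 mm above the heater's origin, z up: the middle of the liner's top face. The bore is 6 mm off this point, in any direction, which no reading gives: it must be felt or seen. The bore is a blind, vertical, sharp-edged round hole in the liner, 21.5 mm in diameter, 63 mm deep: the flange of a cartridge fully home rests on the liner's top.
- rack: fixed white plastic rack, 70 mm along its x, 210 mm along its y, 50 mm high; origin at the centre of its underside. Three blind holes 24 mm in diameter and 40 mm deep in a row along its y axis, at -68, 0 and +68 mm; the parts stand in them with their feet 10 mm above the table, the flanges 20 mm above the rack's top.
- plug_center (a point): a blanking plug in the rack, stays there: same shaft and flange as the cartridge, but with a short neck and a flat disc head 34 mm in diameter; 90 mm tall. Point at half its height
- stopper_center (a point): a ball-headed stopper in the rack, stays there: same shaft and flange, with a 22 mm ball on a thin neck; 103 mm tall. Point at half its height
- beaker: an open glass beaker 66 mm in diameter and 90 mm high that stands near the robot, between the rack and the heater; origin at the centre of its underside
- bottle: a closed amber glass bottle 60 mm in diameter and 150 mm high beyond the heater and the rack; origin at the centre of its underside
Mind the look-alikes: they are no part of the job. What is shaped like the part that bears cartridge_center but pink or yellow is not meant.

How it is judged:
By the outcome, as a careful person would: the job done as asked, in the order asked, and still so for the second after the job is handed in, with the robot touching nothing.
It also fails if it takes over 72 s, if anything falls off the work surface, if the arm or the gripper's body presses on something with over 40 N, if the wrist force passes 120 N, or if a joint passes its speed limit or range.

## Working session

There is one attempt and no reset: what is moved stays moved. The work goes in short steps, Python scripts to look and compute and a shell command to move; the robot and the scene stay as the last step left them, time stands still between calls to the robot, and variables do not carry over. Pictures are saved under pics/ and viewed, at most 10 in all, crops included, and the job is handed in when it is done.

```bash
mkdir -p pics
python3 - <<'E'
from cell import robot
import cv2,json
s=robot.state();print(s)
for n in("scene","top","wrist"):
    f=robot.grab_frame(n);cv2.imwrite(f"pics/{n}0.png",f);print(n,robot.calibration(n))
E
```

```text
{'t': 0.0, 'qpos': array([-1.25097689e+00,  4.23839512e-01,  1.63070416e+00,  1.46148306e-05,
        1.08858540e+00, -1.90015574e-02]), 'joint_vel': array([-0.00037683,  0.00059018, -0.00013813,  0.00208006,  0.00090825,
       -0.00130434]), 'joint_efforts': array([-1.98729424e-03, -5.57389033e+01, -2.81741470e+01, -5.48811181e-05,
        7.09750529e-03,  9.47158981e-06]), 'ee_pos': array([ 207.58861081, -588.93511534,  230.54095092]), 'orientation': array([ 9.85684610e-01,  1.68597922e-01, -1.08712345e-04, -7.60508878e-04]), 'ft_force': array([ 0.59263643, -0.04360202, -0.49768207]), 'wrist_torque': array([ 0.01271986, -0.04834428,  0.00613851]), 'gripper_force': 0.0, 'grip_width': 85.53468623180171}
scene {'vfov': 48.29243962174749, 'cx': 320.58037393547687, 'cy': 197.4987505712419, 'dist': array([-0.05194471,  0.        ,  0.        ,  0.        ,  0.        ]), 'R': array([[ 0.73270935,  0.68019572, -0.02169782],
       [ 0.41333607, -0.47012329, -0.77983163],
       [-0.54063879,  0.56242144, -0.62561316]]), 't': array([-457.23117036, -161.2976034 , 1485.54885682])}
top {'vfo
[... 183 characters left out ...]
0.99952549, -0.02216523],
       [-0.99727655, -0.01976557, -0.07105501],
       [ 0.07058318,  0.02362469, -0.9972261 ]]), 't': array([ 45.96035871, 590.1482876 , 823.90746507])}
wrist {'vfov': 60.4555642546293, 'cx': 317.16623733328333, 'cy': 193.91045226277066, 'dist': array([-0.04075082,  0.        ,  0.        ,  0.        ,  0.        ]), 'hand_eye': array([[ 3.95852105e-05, -9.64570558e-01, -2.63825011e-01,
         6.70589346e+01],
       [ 9.99999871e-01,  1.71633601e-04, -4.77466151e-04,
         2.47286639e-01],
       [ 5.05831028e-04, -2.63824959e-01,  9.64570441e-01,
        -1.42248740e+02],
       [ 0.00000000e+00,  0.00000000e+00,  0.00000000e+00,
         1.00000000e+00]])}
```

View pics/top0.png

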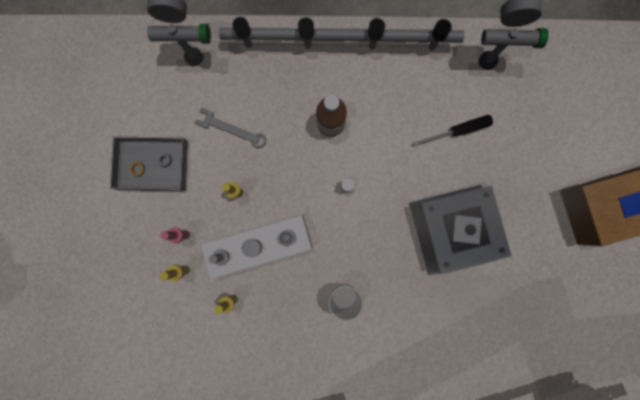

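View pics/scene0.png

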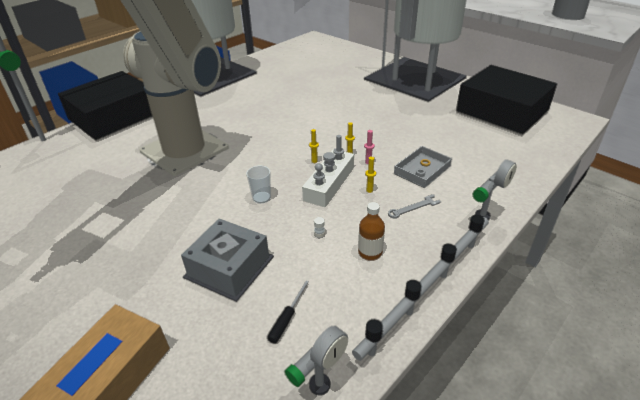

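The top view shows the rack holes at (218,258), (251,247) and (286,238), and the heater at (467,230) with its dark bore. In the scene view the rack parts are at (319,175), (329,163) and (338,146). The yellow and pink look-alikes stand outside the rack, at top (232,190), (173,272), (225,304) and pink (174,235). Next, a close crop.

Run:
```python
import cv2,numpy as np
t=cv2.imread("pics/top0.png");s=cv2.imread("pics/scene0.png")
up=lambda im,x,y,w,h,W,H:cv2.resize(im[y:y+h,x:x+w],(W,H),interpolation=cv2.INTER_CUBIC)
a=up(s,295,115,100,75,400,300); b=up(t,405,180,110,96,344,300)
c=up(t,195,205,124,50+30,744,480)[:300]
c=up(t,195,210,124,50+20,531,300)
d=up(t,440,205,55,50,213,194)
o=np.zeros((600,800,3),np.uint8);o[:300,:400]=a;o[:300,400:744]=b;o[300:,:531]=c;o[300:494,535:748]=d
cv2.imwrite("pics/c1.png",o)
```

```text
(no output)
```

View pics/c1.png

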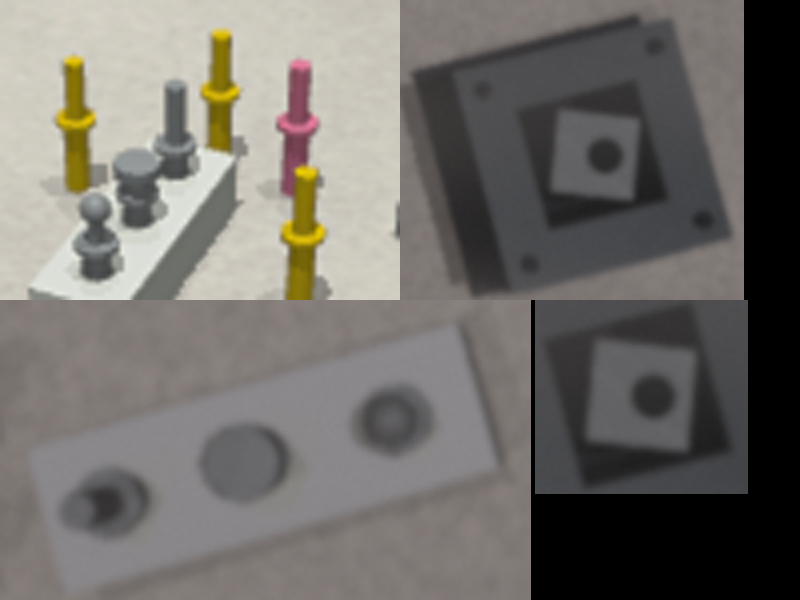

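The cartridge is the plain grey stem at the far end of the rack: scene (339,136), top about (218,258), with its stem at about (211,259). The bore shows dark at top (470.5,229.7), to image-right of the liner's middle at (467.5,230).

```bash
cat > h.py <<'E'
import numpy as np,cv2
from cell import robot
from scipy.spatial.transform import Rotation as Ro
def cam(n,st=None):
    c=robot.calibration(n);f=200/np.tan(np.radians(c["vfov"]/2))
    K=np.array([[f,0,c["cx"]],[0,f,c["cy"]],[0,0,1]])
    if n=="wrist":
        T=np.array(c["hand_eye"]);Rt=Ro.from_quat(st["orientation"]).as_matrix()
        Rwc=Rt@T[:3,:3];o=Rt@T[:3,3]+st["ee_pos"]
        R=Rwc.T;t=-R@o
    else: R,t=c["R"],c["t"]
    return K,c["dist"],R,t
def px2w(n,uv,z,st=None):
    K,d,R,t=cam(n,st)
    p=cv2.undistortPoints(np.float64(uv).reshape(-1,1,2),K,d)[:,0]
    o=-R.T@t;r=np.c_[p,np.ones(len(p))]@R
    return o+r*((z-o[2])/r[:,2])[:,None]
def w2px(n,X,st=None):
    K,d,R,t=cam(n,st)
    return cv2.projectPoints(np.float64(X).reshape(-1,1,3),cv2.Rodrigues(R)[0],t,K,d)[0][:,0]
E
python3 - <<'E'
from h import *
np.set_printoptions(precision=1,suppress=True)
c=np.array([[30,450],[458,325],[498,468],[72,592]])-[0,300.];c=c/4.284+[195,210]
w=px2w("top",c,50);print(w,w.mean(0));m=w.mean(0)
u=(w[0]+w[3]-w[1]-w[2])/2;u/=np.linalg.norm(u);print("rack dir",u,"len",np.linalg.norm(w[0]-w[1]),np.linalg.norm(w[0]-w[3]),"cart",m+68*u)
print("stemtop scene",px2w("scene",[339,136],125)," top",px2w("top",[195+78/4.28,210+210/4.286],125))
l=np.array([[595,340],[697,350],[688,453],[586,445],[653,396]])-[535,300.];l=l/3.875+[440,205]
w=px2w("top",l,80);print(w,w[:4].mean(0),w[4]-w[:4].mean(0),np.linalg.norm(w[0]-w[1]))
h=np.array([[453,73],[672,18],[733,237],[512,295]])-[400,0.];h=h/3.125+[405,180]
w=px2w("top",h,75);print(w.mean(0),np.linalg.norm(w[0]-w[1]))
print("beaker",px2w("top",[344,297],90)," bottle",px2w("top",[331,103],150), px2w("scene",[259,198],0))
print(Ro.from_quat(robot.state()["orientation"]).as_matrix())
E
```

```text
[[492.6 290.4  50. ]
 [555.1  91.9  50. ]
 [489.3  71.8  50. ]
 [427.6 268.1  50. ]] [491.2 180.5  50. ]
rack dir [-0.3  1.   0. ] len 208.05722387086266 68.74071609116298 cart [470.8 245.4  50. ]
stemtop scene [[473.7 244.3 125. ]]  top [[471.4 245.6 125. ]]
[[ 561.1 -203.4   80. ]
 [ 557.2 -253.5   80. ]
 [ 506.7 -248.8   80. ]
 [ 509.5 -199.    80. ]
 [ 534.2 -231.8   80. ]] [ 533.6 -226.2   80. ] [ 0.6 -5.6  0. ] 50.19423709684394
[ 534.4 -226.2   75. ] 139.6731159584489
beaker [[403.9   6.9  90. ]]  bottle [[754.1  38.3 150. ]] [[388.4  -4.7   0. ]]
[[ 0.9  0.3 -0. ]
 [ 0.3 -0.9  0. ]
 [ 0.  -0.  -1. ]]
```

```bash
python3 -m jog '[[[0.042,-0.023,0.004,0,0,0,0],[0.043,-0.024,0.004,0,0,0,0],[0.043,-0.024,0.004,0,0,0,0],[0.043,-0.023,0.004,0,0,0,0],[0.043,-0.023,0.004,0,0,0,0],[0.043,-0.023,0.004,0,0,0,0],[0.043,-0.023,0.004,0,0,0,0],[0.043,-0.024,0.004,0,0,0,0],[0.043,-0.023,0.004,0,0,0,0],[0.042,-0.024,0.004,0,0,0,0],[0,0,0,0,0,0,0],[0,0,0,0,0,0,0],[0,0,0,0,0,0,0]]]' 30
python3 - <<'E'
from h import *
import json
s=robot.state();f=robot.grab_frame("wrist");cv2.imwrite("pics/w1.png",f);print(s["ee_pos"],s["orientation"])
json.dump({k:list(s[k]) for k in("ee_pos","orientation")},open("w1.json","w"))
print(w2px("wrist",[[534,-226,80],[534.5,-232,80]],s))
x,y=w2px("wrist",[[534,-226,80]],s)[0].astype(int)
cv2.imwrite("pics/w1c.png",cv2.resize(f[max(0,y-75):y+75,max(0,x-100):x+100],None,fx=4,fy=4,interpolation=cv2.INTER_CUBIC));print(x,y)
E
```

```text
t: 1.45
ee_pos: [533.0, -227.0, 191.1]
orientation: [0.986, 0.168, -0.0, -0.0]
ft_force: [-0.3, -0.3, -0.1]
grip_width: 85.7
gripper_force: 0.0
[ 532.95460149 -226.98554464  191.13177416] [ 9.85715977e-01  1.68415783e-01 -3.63380497e-04 -6.96058382e-05]
[[316.28163603 189.31292526]
 [323.91140588 191.24189827]]
316 189
```

View pics/w1c.png

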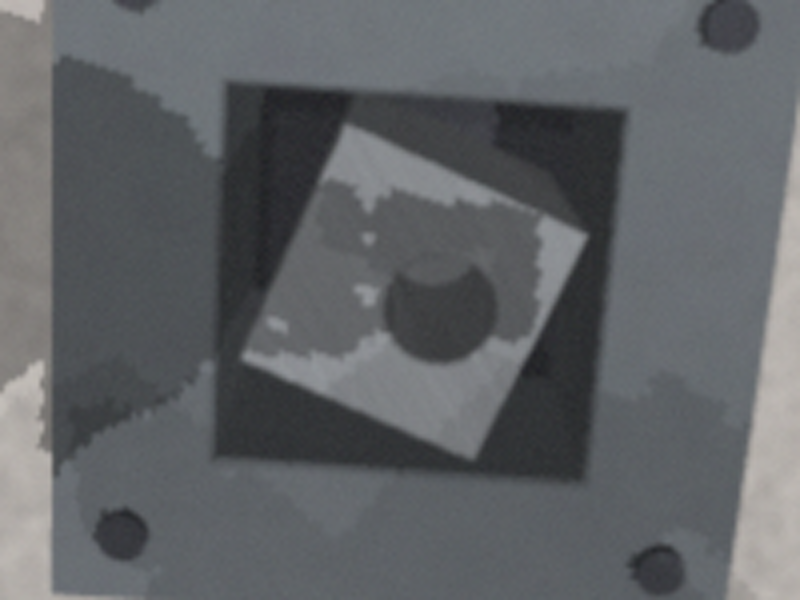

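The liner's corners in the crop are (345,124), (588,234), (474,460) and (241,357). The bore's centre is at about (441,308).

Run:
```python
from h import *
import json
np.set_printoptions(precision=2,suppress=True)
s=json.load(open("w1.json"));s={k:np.array(v) for k,v in s.items()}
p=np.array([[345,124],[588,234],[474,460],[241,357],[441,308]])/4.+[216,114]
w=px2w("wrist",p,80,s);m=w[:4].mean(0);print(w,m,w[4]-m,np.linalg.norm(w[4]-m),[np.linalg.norm(w[i]-w[(i+1)%4]) for i in range(4)])
# plan to over cartridge: remaining translation in tool frame of each row
R=Ro.from_quat(s["orientation"]);tgt=np.array([471.5,245.3,0.]);yaw=88
n=11
y0=np.degrees(np.arctan2(*R.as_matrix()[[1,0],1]));print("tool y angle",y0)
```

```text
[[ 562.41 -205.06   80.  ]
 [ 558.03 -254.84   80.  ]
 [ 508.3  -250.24   80.  ]
 [ 513.26 -200.55   80.  ]
 [ 535.27 -233.62   80.  ]] [ 535.5  -227.67   80.  ] [-0.22 -5.95  0.  ] 5.951745231130271 [np.float64(49.97898442599459), np.float64(49.94850418418962), np.float64(49.940158091173686), np.float64(49.35697913761332)]
tool y angle -70.60855963789432
```

```bash
python3 -m jog '[[[0.01,-0.047,0,0,0,0,0],[0.01,-0.047,0,0,0,0,0],[0.01,-0.047,0,0,0,0,0],[0.01,-0.047,0,0,0,0,0],[0.01,-0.047,0,0,0,0,0],[0.01,-0.047,0,0,0,0,0],[0.01,-0.046,0,0,0,0,0],[0.01,-0.046,0,0,0,0,0],[0.01,-0.046,0,0,0,0,0],[0.009,-0.046,0,0,0,0,0],[0,0,0,0,0,-0.14,0],[0,0,0,0,0,-0.14,0],[0,0,0,0,0,-0.14,0],[0,0,0,0,0,-0.14,0],[0,0,0,0,0,-0.14,0],[0,0,0,0,0,-0.14,0],[0,0,0,0,0,-0.14,0],[0,0,0,0,0,-0.14,0],[0,0,0,0,0,-0.14,0],[0,0,0,0,0,-0.14,0]]]' 30;python3 -m jog '[[[0,0,0,0,0,-0.136,0],[0,0,0,0,0,0,0],[0,0,0,0,0,0,0],[0,0,0,0,0,0,0]]]'
python3 - <<'E'
from h import *
import json
s=robot.state();f=robot.grab_frame("wrist");cv2.imwrite("pics/w2.png",f)
json.dump({k:list(s[k]) for k in("ee_pos","orientation")},open("w2.json","w"))
R=Ro.from_quat(s["orientation"]).as_matrix();print(np.degrees(np.arctan2(R[1,1],R[0,1])),R[:,2])
x,y=w2px("wrist",[[471.5,245.3,110]],s)[0].astype(int)
a,b=max(0,y-75),max(0,x-100);cv2.imwrite("pics/w2c.png",cv2.resize(f[a:a+150,b:b+200],None,fx=4,fy=4,interpolation=cv2.INTER_CUBIC));print(b,a)
E
```

```text
t: 3.5
ee_pos: [472.6, 244.3, 191.5]
orientation: [0.644, 0.765, 0.0, 0.0]
ft_force: [0.2, 0.7, 0.2]
grip_width: 85.6
gripper_force: 0.0
t: 3.9
ee_pos: [472.4, 245.3, 191.4]
orientation: [0.593, 0.805, 0.0, 0.0]
ft_force: [0.2, 0.7, -0.2]
grip_width: 85.5
gripper_force: 0.0
17.20542291777304 [ 1.46822820e-04  4.04043472e-05 -9.99999988e-01]
215 126
```

View pics/w2c.png

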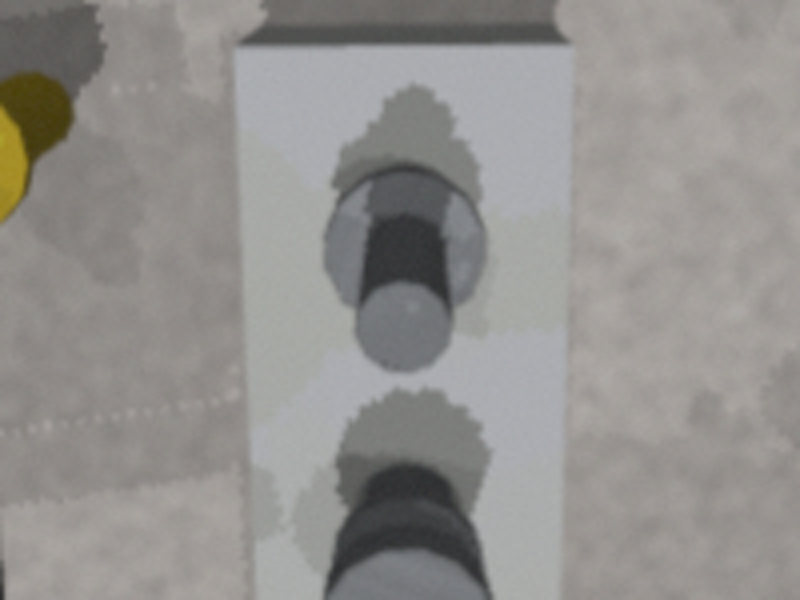

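The stem's top is at wrist pixel (316,207). A yellow look-alike stands off to the left, at about (215,155), so I'll approach with the fingers part-closed and check the clearance first.

Run:
```python
from h import *
import json
np.set_printoptions(precision=2,suppress=True)
s=json.load(open("w2.json"));s={k:np.array(v) for k,v in s.items()}
w=px2w("wrist",[[215+404/4,126+325/4]],125,s);print("stem",w)
# flange outer centre approx crop(405,245)
print("flange",px2w("wrist",[[215+405/4,126+242/4]],76,s))
R=Ro.from_quat(s["orientation"]).as_matrix();print("tool delta to stem",R.T@(w[0]-s["ee_pos"]))
for p in([218,308],[232,298]):print("yellow",px2w("top",p,115 if p[0]==218 else 0),R.T@(px2w("top",p,115 if p[0]==218 else 0)[0]-w[0]))
```

```text
stem [[471.68 245.91 125.  ]]
flange [[471.43 247.18  76.  ]]
tool delta to stem [ 0.77 -0.5  66.44]
yellow [[382.32 236.31 115.  ]] [ 17.27 -88.2    9.99]
yellow [[381.26 237.89   0.  ]] [ 19.09 -88.77 124.99]
```

```bash
python3 -m jog '[[[0.0012,-0.0005,0.01,0,0,0,110],[0,0,0.02,0,0,0,110],[0,0,0.025,0,0,0,110],[0,0,0.025,0,0,0,110],[0,0,0.016,0,0,0,110],[0,0,0.0084,0,0,0,110],[0,0,0,0,0,0,110],[0,0,0,0,0,0,255],[0,0,0,0,0,0,255],[0,0,0,0,0,0,255],[0,0,0,0,0,0,255],[0,0,0,0,0,0,255],[0,0,0,0,0,0,255],[0,0,0,0,0,0,255]]]' 50
```

```text
t: 5.35
ee_pos: [471.6, 247.1, 87.8]
orientation: [0.592, 0.806, 0.001, 0.0]
ft_force: [-1.6, -0.5, 6.7]
grip_width: 15.0
gripper_force: 48.7
```

Gripped at 15 mm. Next: lift, carry it to the heater and turn.

```bash
python3 -m jog '[[[0,0,-0.015,0,0,0,255],[0,0,-0.035,0,0,0,255],[0,0,-0.04,0,0,0,255],[0,0,-0.017,0,0,0,255],[-0.015,-0.0026,0,0,0,0,255],[-0.03,-0.005,0,0,0,0,255],[-0.04,-0.0069,0,0,0,0,255],[-0.04,-0.0069,0,0,0,0,255],[-0.04,-0.0069,0,0,0,0,255],[-0.04,-0.0069,0,0,0,0,255],[-0.04,-0.0069,0,0,0,0,255],[-0.04,-0.0069,0,0,0,0,255],[-0.04,-0.0069,0,0,0,0,255],[-0.04,-0.0069,0,0,0,0,255],[-0.04,-0.0069,0,0,0,0,255],[-0.035,-0.006,0,0,0,0,255],[-0.022,-0.0038,0,0,0,0,255],[-0.015,-0.0026,0,0,0,0,255]]]' 50; python3 -m jog '[[[0,0,0,0,0,0.1,255],[0,0,0,0,0,0.1,255],[0,0,0,0,0,0.1,255],[0,0,0,0,0,0,255],[0,0,0,0,0,0,255],[0,0,0,0,0,0,255],[0,0,0,0,0,0,255]]]'
python3 - <<'E'
from h import *
s=robot.state();print(s["ee_pos"],s["ft_force"],s["wrist_torque"]);print(Ro.from_quat(s["orientation"]).as_matrix().round(4))
E
```

```text
t: 7.15
ee_pos: [534.3, -234.8, 192.2]
orientation: [0.593, 0.805, -0.0, -0.001]
ft_force: [-0.5, -0.6, -3.4]
grip_width: 14.8
gripper_force: 49.6
t: 7.85
ee_pos: [535.6, -232.7, 193.8]
orientation: [0.705, 0.709, -0.0, -0.0]
ft_force: [-0.3, 0.5, -3.2]
grip_width: 14.7
gripper_force: 49.6
[ 535.60378233 -232.66536438  193.75998538] [-0.29353078  0.5222086  -3.16346478] [-0.02988722  0.02969843 -0.03572486]
[[-5.3e-03  1.0e+00 -3.0e-04]
 [ 1.0e+00  5.3e-03  2.0e-04]
 [ 2.0e-04 -3.0e-04 -1.0e+00]]
```

```bash
python3 -m jog '[[[0,-0.009,0.008,0,0,0,255],[0,-0.0086,0.0104,0,0,0,255],[0,0,0.01,-0.065,0,0,255],[0,0,0,-0.065,0,0,255],[0,0,0,-0.065,0,0,255],[0,0,0,-0.065,0,0,255],[0,0,0,0,0,0,255],[0,0,0,0,0,0,255],[0,0,0,0,0,0,255]]]' 50
python3 - <<'E'
from h import *
import json
s=robot.state();f=robot.grab_frame("wrist");cv2.imwrite("pics/w3.png",f)
json.dump({k:list(s[k]) for k in("ee_pos","orientation")},open("w3.json","w"))
R=Ro.from_quat(s["orientation"]).as_matrix();print(R.round(4),s["ft_force"]);ft=s["ee_pos"]+R@[0,0,77.8];print("foot",ft)
a=np.linspace(0,2*np.pi,40);ring=ft+8.5*(np.outer(np.cos(a),R[:,0])+np.outer(np.sin(a),R[:,1]))
p=w2px("wrist",[[534.8,-232.7,80]],s)[0];print(p)
x,y=p.astype(int);A,B=max(0,y-75),max(0,x-100)
g=cv2.resize(f[A:A+150,B:B+200],None,fx=4,fy=4,interpolation=cv2.INTER_CUBIC);print(B,A)
cv2.polylines(g,[((w2px("wrist",ring,s)-[B,A])*4).astype(int)],True,(0,255,0),1)
cv2.imwrite("pics/w3c.png",g)
E
```

```text
t: 8.75
ee_pos: [518.4, -233.0, 165.5]
orientation: [0.7, 0.703, 0.091, 0.091]
ft_force: [0.4, 0.5, -3.5]
grip_width: 14.8
gripper_force: 49.5
[[-4.100e-03  9.666e-01  2.562e-01]
 [ 1.000e+00  4.000e-03  9.000e-04]
 [-2.000e-04  2.562e-01 -9.666e-01]] [ 0.40779553  0.52236813 -3.5187654 ]
foot [ 538.31016373 -232.96562625   90.28971725]
[308.20057125 199.14812423]
208 124
```

View pics/w3c.png

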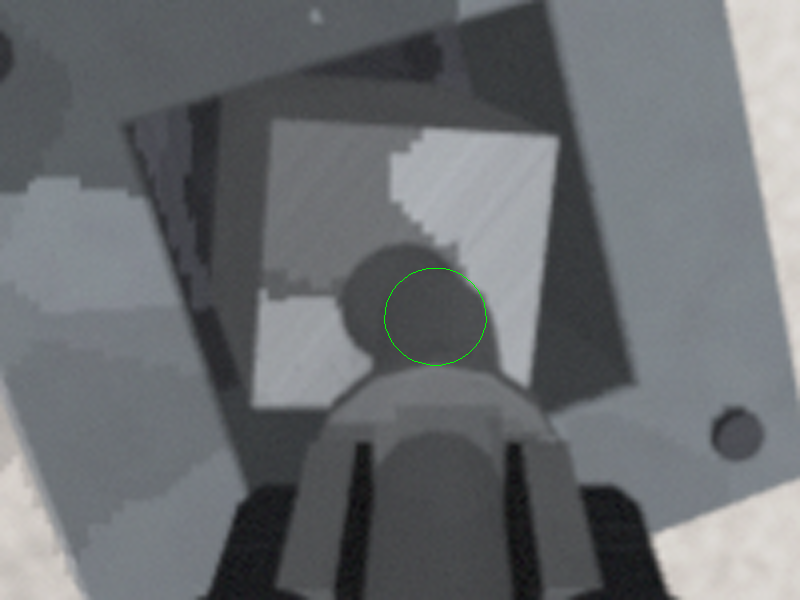

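The wrist view shows the flange at (445,400). The dark bore's left and top edges are at about (341,305) and (405,244), and the dark shaft overlaps the bore. I'll boost the contrast.

Run:
```python
import cv2,numpy as np
f=cv2.imread("pics/w3.png")[174:228,268:348]
g=cv2.resize(f,None,fx=10,fy=10,interpolation=cv2.INTER_CUBIC).astype(float).mean(2)
g=np.clip((g-45)/(110-45),0,1)*255
cv2.imwrite("pics/w3d.png",g.astype(np.uint8))
```

```text
(no output)
```

View pics/w3d.png

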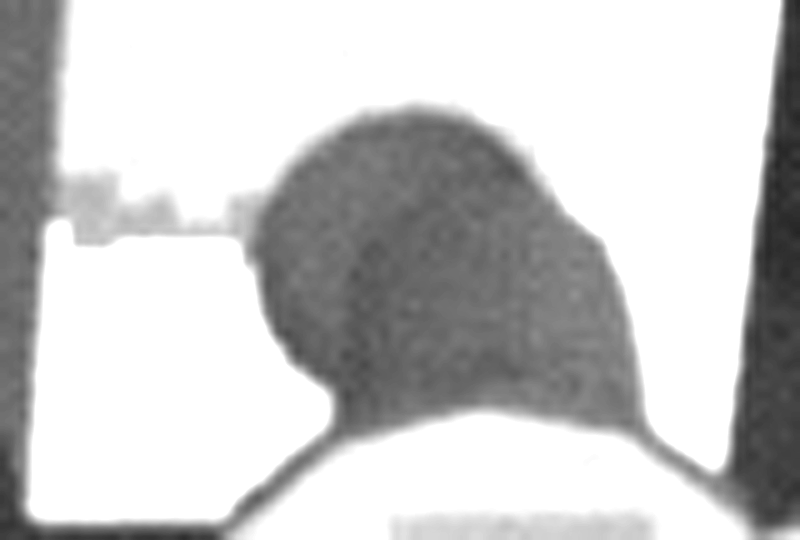

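The bore's circle is centred at about (402,255) in this crop and the foot spans x from 345 to 640. Both match the prediction within half a millimetre. Lowering the leaning edge in, 9 mm first.

```bash
cat > st.py <<'E'
from h import *
s=robot.state();R=Ro.from_quat(s["orientation"]).as_matrix()
ft=s["ee_pos"]+R@[0,0,77.8];np.set_printoptions(precision=2,suppress=True)
print("tilt",np.degrees(np.arcsin(R[0,2])).round(2),"z",R[:,2],"foot",ft,"low edge z",ft[2]-8.5*R[0,2],"F",s["ft_force"],"M",s["wrist_torque"],"t",s["t"])
E
python3 -m jog '[[[0,-0.0008,0.0029,0,0,0,255],[0,-0.0008,0.0029,0,0,0,255],[0,-0.0005,0.0019,0,0,0,255],[0,-0.0002,0.001,0,0,0,255],[0,0,0,0,0,0,255]]]'; python3 st.py
python3 -m jog '[[[0,-0.0003,0.001,0,0,0,255],[0,-0.0002,0.001,0,0,0,255],[0,0,0,0,0,0,255]]]'; python3 st.py
```

```text
t: 9.3
ee_pos: [518.1, -232.8, 156.2]
orientation: [0.7, 0.703, 0.092, 0.091]
ft_force: [-0.1, -1.0, -3.0]
grip_width: 14.7
gripper_force: 49.5
tilt 14.87 z [ 0.26  0.   -0.97] foot [ 538.05 -232.67   81.03] low edge z 78.84609998416325 F [-0.14 -0.96 -2.97] M [0.03 0.26 0.01] t 9.3
t: 9.6
ee_pos: [518.1, -232.8, 154.4]
orientation: [0.7, 0.703, 0.092, 0.091]
ft_force: [0.3, -0.1, -2.8]
grip_width: 14.7
gripper_force: 49.5
tilt 14.89 z [ 0.26  0.   -0.97] foot [ 538.1  -232.73   79.18] low edge z 76.99477893751263 F [ 0.34 -0.1  -2.81] M [0.03 0.31 0.02] t 9.6
```

```bash
python3 -m jog '[[[0,-0.0012,0.0007,0,0,0,255],[0,-0.001,-0.0003,0,0,0,255],[0,0,0,0,0,0,255]]]' >/dev/null; python3 st.py
for i in 1; do python3 -m jog '[[[0,-0.0005,-0.0001,0,0,0,255],[0,0,0,0,0,0,255]]]'>/dev/null; python3 st.py; python3 -m jog '[[[0,-0.0005,-0.0001,0,0,0,255],[0,0,0,0,0,0,255]]]'>/dev/null; python3 st.py;done
```

```text
tilt 14.88 z [ 0.26  0.   -0.97] foot [ 535.94 -232.71   78.26] low edge z 76.07829788726224 F [ 0.32  0.16 -4.06] M [ 0.1   0.31 -0.02] t 9.9
tilt 14.9 z [ 0.26  0.   -0.97] foot [ 535.61 -232.77   78.32] low edge z 76.13173159085886 F [ 0.85  0.45 -3.26] M [0.12 0.22 0.02] t 10.1
tilt 14.92 z [ 0.26  0.   -0.97] foot [ 535.32 -232.83   78.37] low edge z 76.18100929529692 F [ 0.32  0.8  -3.92] M [0.15 0.11 0.08] t 10.3
```

```bash
for i in 1 2 3; do python3 -m jog '[[[0,-0.0005,-0.0001,0,0,0,255],[0,0,0,0,0,0,255]]]'>/dev/null; python3 st.py; done
```

```text
tilt 14.93 z [ 0.26  0.   -0.97] foot [ 534.94 -232.88   78.39] low edge z 76.20058089665267 F [ 3.05  2.02 -2.58] M [ 0.24 -0.13  0.1 ] t 10.5
tilt 14.94 z [ 0.26  0.   -0.97] foot [ 534.58 -232.93   78.41] low edge z 76.21638644189618 F [ 3.13  1.27 -3.24] M [ 0.33 -0.44  0.14] t 10.7
tilt 14.96 z [ 0.26  0.   -0.97] foot [ 534.23 -232.99   78.46] low edge z 76.26719111853434 F [ 4.65  0.89 -4.05] M [ 0.41 -0.79  0.14] t 10.9
```

Wall found: the −x wall is pushing (+Fx 4.6 N, My falling), and there's a slight +y push too. Backing off 1 mm and centring in y by the moment.

```bash
python3 -m jog '[[[0,0.001,0.0003,0,0,0,255],[0.0005,0.0004,0.0001,0,0,0,255],[0,0,0,0,0,0,255]]]'>/dev/null; python3 st.py; for i in 1 2 3; do python3 -m jog '[[[0.0004,0,0,0,0,0,255],[0,0,0,0,0,0,255]]]'>/dev/null; python3 st.py; done
```

```text
tilt 14.86 z [ 0.26  0.   -0.97] foot [ 534.74 -232.28   77.98] low edge z 75.79954361907832 F [ 1.31  0.12 -2.65] M [ 0.06 -0.04  0.02] t 11.2
tilt 14.87 z [ 0.26  0.   -0.97] foot [ 534.75 -231.93   77.98] low edge z 75.79951295573701 F [ 1.07  0.2  -2.9 ] M [-0.06  0.01 -0.07] t 11.4
tilt 14.87 z [ 0.26  0.   -0.97] foot [ 534.81 -231.44   77.99] low edge z 75.81201695442218 F [ 0.77 -0.01 -2.48] M [-0.09  0.17 -0.06] t 11.6
tilt 14.88 z [ 0.26  0.   -0.97] foot [ 534.9  -231.04   78.03] low edge z 75.84249661368648 F [ 1.1  -0.06 -3.11] M [-0.05  0.22 -0.01] t 11.8
```

```bash
for i in 1 2 3 4; do python3 -m jog '[[[0.0005,0,0,0,0,0,255],[0,0,0,0,0,0,255]]]'>/dev/null; python3 st.py; done
```

```text
tilt 14.9 z [ 0.26  0.   -0.97] foot [ 535.08 -230.66   78.16] low edge z 75.9754092585747 F [ 0.79 -0.84 -3.38] M [-0.19  0.25 -0.06] t 12.0
tilt 14.91 z [ 0.26  0.   -0.97] foot [ 535.15 -230.29   78.2 ] low edge z 76.01638044261905 F [ 0.75 -1.62 -3.24] M [-0.51  0.27 -0.16] t 12.2
tilt 14.92 z [ 0.26  0.   -0.97] foot [ 535.24 -229.9    78.26] low edge z 76.07046590643132 F [ 0.35 -2.55 -4.42] M [-0.69  0.27 -0.16] t 12.4
tilt 14.92 z [ 0.26  0.   -0.97] foot [ 535.23 -229.44   78.26] low edge z 76.06779177392227 F [ 0.28 -4.56 -3.78] M [-0.96  0.31 -0.22] t 12.6
```

The y walls are felt at foot y ≈ −232.3 and −230.7, so the middle is −231.5; x is ≈ 535. Centring, then straightening about the foot.

```bash
python3 -m jog '[[[-0.0011,0,0,0,0,0,255],[-0.001,0,0,0,0,0,255],[0,0,0,0,0,0,255]]]'>/dev/null; python3 st.py; python3 -m jog '[[[0,0.0034,0.0001,0.0433,0,0,255],[0,0,0,0,0,0,255],[0,0.0034,0.0001,0.0433,0,0,255],[0,0,0,0,0,0,255],[0,0.0034,0.0001,0.0433,0,0,255],[0,0,0,0,0,0,255]]]'>/dev/null; python3 st.py
```

```text
tilt 14.88 z [ 0.26  0.   -0.97] foot [ 535.   -230.88   78.05] low edge z 75.86847818890357 F [ 1.47 -0.18 -2.78] M [-0.17  0.08 -0.09] t 12.9
tilt 7.52 z [ 0.13  0.   -0.99] foot [ 535.84 -230.93   78.07] low edge z 76.95453139694649 F [-0.38 -0.13 -3.84] M [0.02 0.11 0.03] t 13.5
```

```bash
python3 -m jog '[[[-0.0002,0.0032,0.0001,0.0437,0,0,255],[0,0,0,0,0,0,255],[0,0.0032,0.0001,0.0437,0,0,255],[0,0,0,0,0,0,255],[0,0.0032,0.0001,0.0437,0,0,255],[0,0,0,0,0,0,255],[0,0,0,0,0,0,255]]]'>/dev/null; python3 st.py; python3 -m jog '[[[0,0,0.001,0,0,0,255],[0,0,0.0005,0,0,0,255],[0,0,0,0,0,0,255]]]'>/dev/null; python3 st.py
```

```text
tilt 0.01 z [ 0.  0. -1.] foot [ 534.11 -230.96   77.51] low edge z 77.50713895277507 F [ 1.36  0.33 -3.81] M [-0.13 -0.41 -0.05] t 14.2
tilt -0.06 z [-0.  0. -1.] foot [ 534.12 -231.33   76.35] low edge z 76.36300556889528 F [-0.11  0.25 -3.32] M [-0.09 -0.07 -0.01] t 14.5
```

Upright and in the bore with near-zero load. Sliding down in stages.

```bash
python3 -m jog '[[[0,0,0.001,0,0,0,255],[0,0,0.001,0,0,0,255],[0,0,0.001,0,0,0,255],[0,0,0.001,0,0,0,255],[0,0,0,0,0,0,255]]]'>/dev/null; python3 st.py; python3 -m jog '[[[0,0,0.001,0,0,0,255],[0,0,0.002,0,0,0,255],[0,0,0.002,0,0,0,255],[0,0,0.001,0,0,0,255],[0,0,0,0,0,0,255]]]'>/dev/null; python3 st.py
```

```text
tilt -0.09 z [-0.  0. -1.] foot [ 534.37 -231.29   72.15] low edge z 72.16063373514338 F [-0.01 -0.06 -3.56] M [ 0.01 -0.03  0.03] t 15.0
tilt -0.08 z [-0.  0. -1.] foot [ 534.39 -231.29   66.18] low edge z 66.18814388469035 F [ 0.31 -0.34 -3.37] M [ 0.03  0.04 -0.01] t 15.5
```

Free sliding. Continuing.

```bash
python3 -m jog '[[[0,0,0.002,0,0,0,255],[0,0,0.003,0,0,0,255],[0,0,0.003,0,0,0,255],[0,0,0.003,0,0,0,255],[0,0,0.003,0,0,0,255],[0,0,0.001,0,0,0,255],[0,0,0,0,0,0,255]]]'>/dev/null; python3 st.py; python3 -m jog '[[[0,0,0.002,0,0,0,255],[0,0,0.003,0,0,0,255],[0,0,0.003,0,0,0,255],[0,0,0.003,0,0,0,255],[0,0,0.003,0,0,0,255],[0,0,0.001,0,0,0,255],[0,0,0,0,0,0,255]]]'>/dev/null; python3 st.py
```

```text
tilt -0.08 z [-0.  0. -1.] foot [ 534.41 -231.33   51.19] low edge z 51.205725821072846 F [-0.22  0.01 -2.68] M [-0.02 -0.03 -0.05] t 16.2
tilt -0.08 z [-0.  0. -1.] foot [ 534.46 -231.37   36.2 ] low edge z 36.21277934362384 F [ 0.08  1.   -3.32] M [-0.06 -0.02 -0.01] t 16.9
```

```bash
python3 -m jog '[[[0,0,0.002,0,0,0,255],[0,0,0.003,0,0,0,255],[0,0,0.003,0,0,0,255],[0,0,0.002,0,0,0,255],[0,0,0.002,0,0,0,255],[0,0,0.001,0,0,0,255],[0,0,0,0,0,0,255]]]'>/dev/null; python3 st.py; for i in 1 2; do python3 -m jog '[[[0,0,0.0005,0,0,0,255],[0,0,0.0005,0,0,0,255],[0,0,0,0,0,0,255]]]'>/dev/null; python3 st.py; done
```

```text
tilt -0.07 z [-0.  0. -1.] foot [ 534.44 -231.36   23.28] low edge z 23.286810134433438 F [ 0.34 -0.82 -3.25] M [-0.03 -0.01 -0.02] t 17.6
tilt -0.06 z [-0.  0. -1.] foot [ 534.51 -231.39   22.44] low edge z 22.450497366698034 F [ 0.34 -0.35 -2.64] M [0.04 0.05 0.03] t 17.9
tilt -0.06 z [-0.  0. -1.] foot [ 534.52 -231.38   21.39] low edge z 21.40384634804127 F [-0.13 -0.18 -2.13] M [-0.03  0.01  0.  ] t 18.2
```

```bash
for i in 1 2 3 4; do python3 -m jog '[[[0,0,0.0005,0,0,0,255],[0,0,0,0,0,0,255]]]'>/dev/null; python3 st.py; done
```

```text
tilt -0.06 z [-0.  0. -1.] foot [ 534.5  -231.39   20.9 ] low edge z 20.91144973920871 F [ 0.79 -0.35 -3.45] M [-0.01 -0.03  0.08] t 18.4
tilt -0.07 z [-0.  0. -1.] foot [ 534.47 -231.37   20.37] low edge z 20.383587888762637 F [-0.76 -0.94 -3.  ] M [0.01 0.01 0.03] t 18.6
tilt -0.05 z [-0. -0. -1.] foot [ 534.6  -231.46   20.18] low edge z 20.187794585726646 F [-0.6   0.59  0.41] M [ 0.09  0.14 -0.04] t 18.8
tilt -0.05 z [-0. -0. -1.] foot [ 534.63 -231.46   20.12] low edge z 20.12223436321933 F [-2.54  0.89  5.19] M [0.19 0.41 0.01] t 19.0
```

Seated: foot at 20.1 mm and the vertical force has reversed. Releasing and retreating straight up.

```bash
python3 -m jog '[[[0,0,-0.0003,0,0,0,255],[0,0,0,0,0,0,110],[0,0,0,0,0,0,110],[0,0,0,0,0,0,110],[0,0,0,0,0,0,110],[0,0,-0.005,0,0,0,110],[0,0,-0.015,0,0,0,110],[0,0,-0.03,0,0,0,110],[0,0,-0.03,0,0,0,110],[0,0,-0.03,0,0,0,110],[0,0,-0.02,0,0,0,110],[0,0,0,0,0,0,110],[0,0,0,0,0,0,110]]]' 20
python3 - <<'E'
from h import *
s=robot.state();print(s["ft_force"])
f=robot.grab_frame("scene");w=robot.grab_frame("wrist")
a=cv2.resize(f[110:310,170:410],(480,400),interpolation=cv2.INTER_CUBIC);b=cv2.resize(w[100:300,240:400],(320,400))
cv2.imwrite("pics/end.png",np.hstack([a,b]))
E
```

```text
t: 20.3
ee_pos: [534.8, -231.4, 228.4]
orientation: [0.706, 0.709, -0.0, 0.0]
ft_force: [0.1, -0.5, -0.4]
grip_width: 48.9
gripper_force: 0.0
[ 0.14145699 -0.51421902 -0.3814295 ]
```

View pics/end.png

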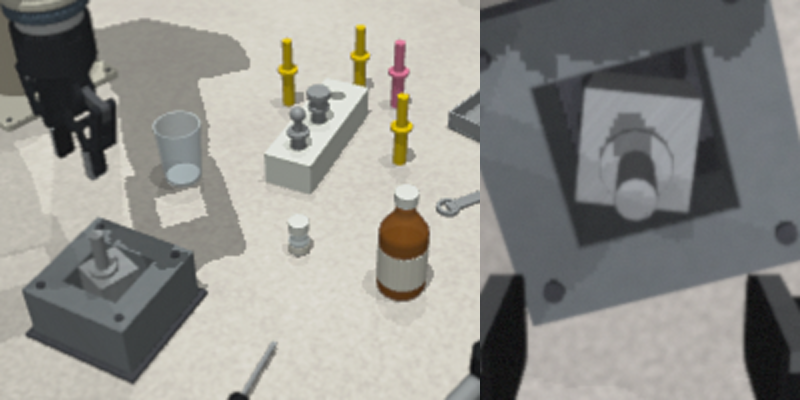

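The cartridge stands upright with its flange on the liner (scene crop (103,265), wrist crop (635,160)). The plug and stopper are still in the rack, and the beaker and bottle are standing.

```bash
python3 -c "
from cell import robot
print(robot.sign_off())"
```

```text
the job is handed in; nothing more can be done
None
```

The sample cartridge is in the heater bore with its flange resting on the liner, released and handed in after about 20 s of robot time; the plug and stopper are still in the rack, and the beaker and bottle are standing.

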